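# Refit the speed knob on the casting table and turn it to off

### The arm

A 6-joint arm with a two-finger parallel gripper is mounted at the origin on the work surface. World frame = base frame: x ahead of the robot, y to its left, z up, the work surface at z = 0. Lengths are in mm, angles in rad, forces in N, time in s.
With the tool pointing down it reaches from about 275 to 1000 mm from the base axis. Payload 8.4 kg.
Tool frame: the origin (TCP) lies at the very end of the fingers, on their centre line; the grasp point (between the pads) lies 19 mm behind it (r.tcp_to_grasp is the distance from the TCP to the grasp point, in mm); z points along the fingers, y is the line along which they close (so a half turn about z gives the same grasp; the last joint's range is limited). The gripper opens to 85 mm and grips with 20 to 120 N. Pads are 22 mm wide; open, the fingers measure 114 mm over their backs; the gripper's body (76 mm by 85 mm) begins 54 mm behind the grasp point. The pads swing forward as they close: fully open they stand 13 mm farther back than shut.
Start: joints at [-1.172, 0.353, 1.633, -0, 1.155, -0.002], TCP at [243.846, -575.471, 231.281] pointing down, gripper open.
Joint ranges: [-2.63, 2.63], [-0.92, 2.1], [0.06, 2.66], [-1.3, 4.44], [0, 2.69], [-3.02, 3.02]. Speed limits (rad/s): [2.22, 2.22, 2.79, 3.14, 3.14, 3.14].

### API

Orientations are given as [roll, pitch, yaw] about the fixed x, y, z axes, in that order (R = Rz(yaw) Ry(pitch) Rx(roll)).
In Python, from rig import r gives the robot as it stands. The module is installed in compiled form; this text tells all that it offers.
- The arm moves only by the tool play_rows, never from a script. Its argument "rows" is a list of rows, each an object with "dp": the shift along the tool's x, y, z in units of 40 mm (1.0 is 40 mm), a list of three; "turn": the turn, a rotation vector about the tool's x, y, z in units of 6 degrees (1.0 is 6 degrees), a list of three; "fingers": the closure, from 0 (fully open) to 1 (shut). In form: [{"dp": [tx, ty, tz], "turn": [wx, wy, wz], "fingers": fingers}, ...]. A call has 1 to 5 rows; each row shifts and turns the commanded pose from where the row before left it, along the tool's axes as they then stand; what a row does not reach is not made up. A row lasts 1/12 s, in which the tool goes at most 41.7 mm and 7.16 degrees, less where a joint would pass 70% of its speed; a pose out of reach is approached as far as the arm can. A call is refused whole if a number of a shift passes 1 or a number of a turn 1, either way. A call with a gripper value outside its range is refused whole. The fingers move at their own pace and stop on an object; "force" is the grip in N (left out, the last holds). Time passes only in rows, so rows that do not move let the fingers close. It gives the time, the measured TCP pose, the force, the opening and the grip force at its end, in the units of the state.
- r.sense(): the state, without advancing time (a new reading comes with each control period).
- r.grab_frame(name): name is "side" or "top" or "wrist"; returns a dict with "pixels" (400x640x3 uint8, red, green, blue), "fx", "fy", "cx", "cy" (pixels), "dist" ([k1, k2, p1, p2, k3] as OpenCV has them; the pictures are not rectified), "pose" (4x4, takes a point from camera to world coordinates). Camera axes: x right, y down, z forward; pixel columns grow to the right and rows downward; lengths in mm; the calibration is good to about 2 mm. A picture is of the moment at which its call begins. There is no depth.
- r.sign_off(): hands the job in; it is judged then, once.
The state is a dict: "clock": time; "qpos": joint angles; "qvel": joint speeds; "joint_efforts": joint torques, N m; "eef_pos": TCP position; "tcp_rot": TCP orientation; "contact_force": force on the tool from outside, world axes, zero at the start; "wrist_torque": the same for the moment, N m; "opening": opening from 0.0 (shut) to 1.0 (fully open); "grasp_force": force on a finger pad.
Only numpy, scipy, OpenCV 4.12 (cv2) and the standard library are available. Lean on these libraries where they do the work, as an engineer would, in place of code of your own. Each camera call takes 0.05 s, during which the arm holds its last target. There are 200 camera calls.

### The job

The speed knob of the vibrating casting table came off during cleaning and was put in one of the white tubs. Take it out, push it fully home on the machine's D-shaped spindle, flat against flat, and then turn the spindle with it anticlockwise all the way to the off stop and let go. Leave the tub standing on the bench and the other things where they are.

Things in the scene. Friction and masses are not known exactly. Their poses are not given: they have to be found in the camera images.
- knob: Black plastic pointer knob, 40 mm high, about 60 g, upright in the tub. Round body 44 mm across, 21 mm high; on it a bar grip ending in a pointed nose. Origin: centre of the underside, +x to the nose, +z up the axis. From below a D-shaped bore on the axis, 18 mm deep, 15 mm in diameter, its flat on the nose side, 3.7 mm from the axis.
- knob_grip (a point): Middle of the knob's bar grip, on the axis, 31 mm above the underside; axes as the knob's. The grip is 14 mm thick (across y) with upright flat sides, from 24 mm behind the axis (-x) to the nose tip 29 mm ahead (+x), sides parallel from -24 to +21 mm; it stands 21 to 40 mm above the underside. A white line on its top runs to the nose.
- spindle_seat (a point): Where the steel spindle leaves the dial; the knob's origin lies here when fully home, its underside on the dial. +z: the spindle's axis. The spindle is a D of 14 mm diameter, 16 mm long, tip chamfered 1.5 mm on the round side. +x points out of its flat (3.2 mm from the axis) and turns with the spindle: the knob fits only with its nose to this +x (10 to 15 degrees of play each way).
- spindle (a joint): Turn of the spindle, rad: 0 at the off stop, growing clockwise as seen looking down on the panel. It starts 0.7 to 1.4 rad from off, stays where it is left and turns with 0.03 N m of friction. Hard stops at 0 and 4.7.
- panel: The machine's sloping aluminium front panel, 124 x 204 mm, 32 degrees from level. Origin: where the spindle's axis meets it; +z square to it, +x up the slope, +y to the left seen from its front. Round black dial disc on it, 88 mm across, 3 mm thick, with white ticks; the broad tick, low left (150 degrees anticlockwise from +x), is off. Nothing else within 60 mm of the axis.
- machine: Grey bench vibrating table for casting mosaic panels, fixed. Origin on the bench, 85 mm straight below the panel's; its front (-x) faces roughly to the robot. Console 220 mm wide, from 62 mm before the origin (46 mm high) rising to 119 mm high 55 mm behind it; behind that a 255 x 240 mm steel plate with an empty wooden casting frame, up to 142 mm high and 333 mm behind the origin.
- tub: White round plastic tub that holds the knob, open, loose, about 60 g: 66 mm high, 125 mm across the rim, inside 114 mm at the rim and 98 mm at the floor, floor 4 mm thick. Origin: centre of its underside. The knob stands within 12 mm of its middle. A gripper opened wide does not fit in. Tub and tub stack stand left and right of the machine, either way round.
- tub_stack: Stack of three empty nested tubs of the same kind, 96 mm high; leave it. Origin: centre of its underside.
- stone_block: Upright limestone block, 55 x 45 x 100 mm; leave it. Origin: centre of its underside.
- trowel: Pointing trowel lying flat, wooden handle, 265 mm long; leave it. Origin at the broad root of the blade, +x to its point.

How it is judged (in metres and radians):
On the way:
1. the knob is fully home on the spindle, flat to flat, and the spindle has not yet been turned to off (distance between knob and spindle_seat below 0.003 m and angle between the z axis of knob and the z axis of spindle_seat, either way round below 0.1 rad and angle between the x axis of knob and the x axis of spindle_seat, either way round below 0.5 rad and value of joint spindle above 0.35 rad), for 0.2 s.
At the end, for the whole second after the job is handed in: The knob sits fully home on the spindle (its underside within 3 mm of the dial and the axis, square within 6 degrees, nose on the flat's side), the spindle is within 0.15 rad (9 degrees) of the off stop, the knob is at rest and released, and the tub stands upright on the bench (distance between knob and spindle_seat below 0.003 m and angle between the z axis of knob and the z axis of spindle_seat, either way round below 0.1 rad and angle between the x axis of knob and the x axis of spindle_seat, either way round below 0.8 rad and value of joint spindle below 0.15 rad and linear speed of knob below 0.02 m/s and angle between tub's own z axis and vertical below 0.1 rad and height (world z) of tub below 0.005 m); the robot touches nothing.
It fails at once if the tub is tipped over (angle between tub's own z axis and vertical above 0.6 rad).
It fails at once if the stack of tubs is moved by more than 3 cm (distance of tub_stack from where it was at the start of the episode above 0.03 m).
It fails at once if the stone block is moved by more than 3 cm (distance of stone_block from where it was at the start of the episode above 0.03 m).
It fails at once if the trowel is moved by more than 3 cm (distance of trowel from where it was at the start of the episode above 0.03 m).
It also fails if it takes over 46 s, if anything falls off the work surface, if the arm or the gripper's body presses on something with over 40 N, if the wrist force passes 120 N, or if a joint passes its speed limit or range.

## Working session

There is one attempt and no reset: what is moved stays moved. The work goes in short steps, Python scripts to look and compute and a tool call to move; the robot and the scene stay as the last step left them, time stands still between calls to the robot, and variables do not carry over. Pictures are saved under pics/ and viewed, at most 10 in all, crops included, and the job is handed in when it is done.

Besides the shell and the picture viewer there is one more tool, called after "Call:" as name(argument=value, ...) on one line, values as JSON. play_rows: Moves the arm, as the interface text tells. Its arguments: {"type":"object","properties":{"rows":{"type":"array"},"force":{"type":"number"}},"required":["rows"]}

```bash
mkdir -p pics; cat > h.py <<'E'
import numpy as np, cv2
from rig import r
def save(n,f,crop=None,s=1):
    im=f['pixels'][:,:,::-1]
    if crop: x0,y0,x1,y1=crop; im=im[y0:y1,x0:x1]
    cv2.imwrite('pics/'+n,cv2.resize(im,None,fx=s,fy=s,interpolation=cv2.INTER_CUBIC))
def K(f): return np.array([[f['fx'],0,f['cx']],[0,f['fy'],f['cy']],[0,0,1.]])
def ray(f,uv):
    p=cv2.undistortPoints(np.array([[uv]],float),K(f),np.array(f['dist'],float)).ravel()
    P=np.array(f['pose']); d=P[:3,:3]@np.array([*p,1]); return P[:3,3],d/np.linalg.norm(d)
def atz(f,uv,z):
    o,d=ray(f,uv); return o+d*(z-o[2])/d[2]
def tri(*fu):
    A=np.zeros((3,3));b=np.zeros(3);R=[ray(f,u) for f,u in fu]
    for o,d in R: M=np.eye(3)-np.outer(d,d);A+=M;b+=M@o
    x=np.linalg.solve(A,b); return x,[np.linalg.norm(np.cross(x-o,d)) for o,d in R]
def proj(f,X):
    P=np.linalg.inv(np.array(f['pose'])); X=np.atleast_2d(np.array(X,float))
    return cv2.projectPoints(X,cv2.Rodrigues(P[:3,:3])[0],P[:3,3],K(f),np.array(f['dist'],float))[0].reshape(-1,2)
E
cat > a.py <<'E'
from h import *
import pickle
F={n:r.grab_frame(n) for n in('side','top','wrist')}
pickle.dump(F,open('F.pkl','wb'))
for n in F: print(n,np.round(np.array(F[n]['pose']),2).tolist(),F[n]['fx'],np.round(F[n]['dist'],3))
a=np.vstack([F['top']['pixels'],F['side']['pixels']])
save('a.png',{'pixels':a},s=.75)
save('top.png',F['top'],s=1.25)
save('side.png',F['side'],s=1.25)
print(r.sense())
E
python3 a.py
```

```text
side [[-0.94, -0.23, 0.24, 258.44], [-0.33, 0.68, -0.66, 639.51], [-0.01, -0.7, -0.71, 812.9], [0.0, 0.0, 0.0, 1.0]] 418.43510399330154 [-0.01  0.    0.    0.    0.  ]
top [[0.03, -0.99, 0.16, 377.22], [-1.0, -0.02, 0.03, -50.5], [-0.02, -0.17, -0.99, 994.07], [0.0, 0.0, 0.0, 1.0]] 396.21425178725514 [-0.018  0.     0.     0.     0.   ]
wrist [[0.39, -0.88, -0.29, 316.56], [-0.92, -0.37, -0.12, -543.97], [-0.0, 0.31, -0.95, 372.02], [0.0, 0.0, 0.0, 1.0]] 277.26282703729737 [-0.037  0.     0.     0.     0.   ]
{'clock': 0.15, 'qpos': array([-1.17239848e+00,  3.53539927e-01,  1.63393345e+00,  1.48217626e-05,
        1.15525256e+00, -2.40482314e-03]), 'qvel': array([-0.00064863, -0.00286786, -0.00153648, -0.00197493,  0.00024851,
       -0.00081809]), 'joint_efforts': array([-4.20585075e-04, -6.05634356e+01, -3.42340529e+01, -1.10103222e-04,
        6.19868370e-03, -2.64842996e-06]), 'eef_pos': array([ 243.70732443, -575.12806949,  230.71516038]), 'tcp_rot': array([-3.14045940e+00, -1.62789035e-05,  4.00796668e-01]), 'contact_force': array([ 0.40615361, -0.87877481,  0.2467087 ]), 'wrist_torque': array([-0.04120291, -0.07264262, -0.02199486]), 'grasp_force': 0.0, 'opening': 1.00169688662714}
```

View pics/top.png

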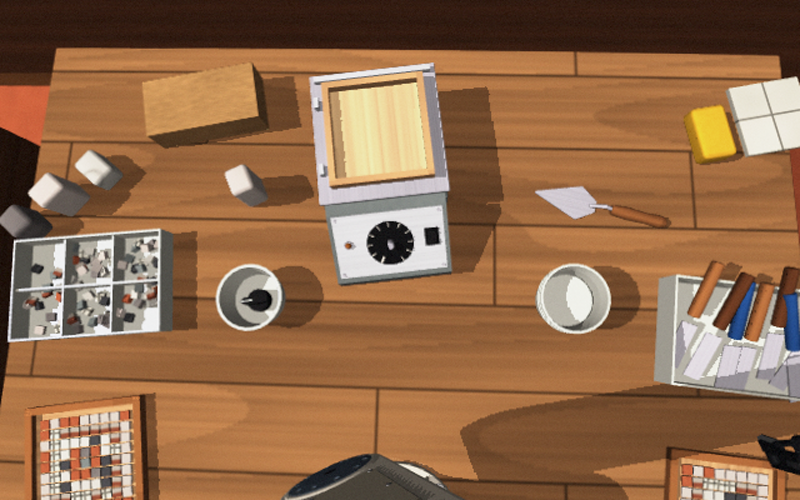

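View pics/side.png

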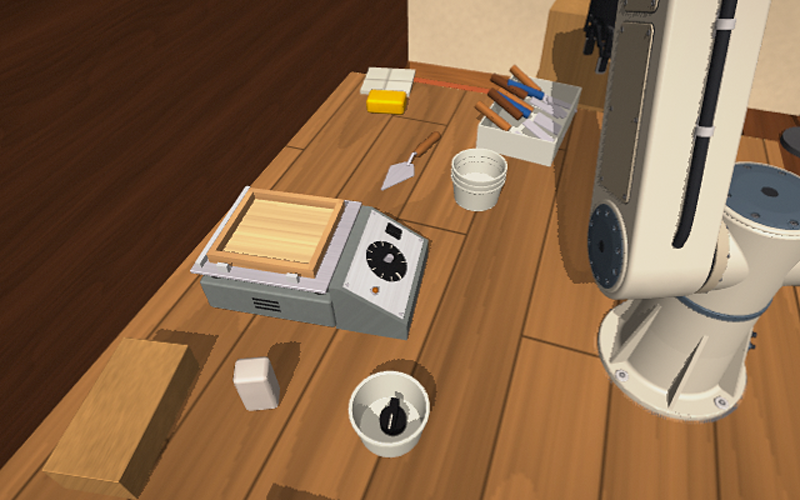

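Top view (800 px wide): tub with knob at (250,297), nose pointing left to about (241,300). Dial and spindle are at (390,242), and the stack is on the right at (574,298). Side view shows the knob at (393,415) and the spindle at (388,258).

```bash
cat >> h.py <<'E'
from scipy.spatial.transform import Rotation as Ro
def plan(pos,R,p1,R1,n=None):
    """constant row repeated n times from (pos,R) to (p1,R1), tool units"""
    w=Ro.from_matrix(R.T@R1).as_rotvec(); d=R.T@(np.array(p1)-pos)
    n=n or int(np.ceil(max(np.linalg.norm(d)/38,np.degrees(np.linalg.norm(w))/5.8,1)))
    w/=n; S=sum(Ro.from_rotvec(w*k).as_matrix() for k in range(n)); v=np.linalg.solve(S,d)
    print('n',n,'dp',np.round(v/40,3).tolist(),'turn',np.round(np.degrees(w)/6,3).tolist())
def now():
    s=r.sense(); return s['eef_pos'],Ro.from_euler('xyz',s['tcp_rot']).as_matrix()
def toolR(z,x):
    z=np.array(z,float);z/=np.linalg.norm(z);x=np.array(x,float);x-=z*(x@z);x/=np.linalg.norm(x)
    return np.stack([x,np.cross(z,x),z],1)
E
python3 - <<'E'
from h import *
import pickle
F=pickle.load(open('F.pkl','rb'));t,s=F['top'],F['side']
c=lambda u:np.array(u)/1.25
for n,a,b in[('knobbody',(260,299),(393,420)),('nose',(241,300),(398,395)),('spindle',(390,242),(388,258)),('tubrim',(250,297),(390,402)),('stack',(574,298),(479,165)),('block',(245,185),(256,370))]:
    print(n,np.round(tri((t,c(a)),(s,c(b)))[0]),np.round(tri((t,c(a)),(s,c(b)))[1],1))
p,R=now(); k=tri((t,c((250,297))),(s,c((390,402))))[0]
print(k); plan(p,R,[k[0],k[1]-50,260],toolR([0,0,-1],[0,1,0]))
E
```

```text
knobbody [421. 281.   8.] [2. 2.]
nose [412. 284. 101.] [4.4 4.4]
spindle [528.  18.  91.] [2.8 2.8]
tubrim [423. 281.  66.] [0.7 0.7]
stack [ 434. -318.   91.] [1.7 1.7]
block [640. 305.  78.] [2. 2.]
[423.18279902 281.03387135  66.3405518 ]
n 22 dp [0.919, -0.38, -0.033] turn [-0.0, -0.0, -0.508]
```

Call:
play_rows(rows=[{"dp":[0.92,-0.38,-0.03],"turn":[0,0,-0.51],"fingers":0.5},{"dp":[0.92,-0.38,-0.03],"turn":[0,0,-0.51],"fingers":0.5},{"dp":[0.92,-0.38,-0.03],"turn":[0,0,-0.51],"fingers":0.5},{"dp":[0.92,-0.38,-0.03],"turn":[0,0,-0.51],"fingers":0.5},{"dp":[0.92,-0.38,-0.03],"turn":[0,0,-0.51],"fingers":0.5}])

```text
clock: 0.57
eef_pos: [368.2, -418.6, 237.1]
tcp_rot: [-3.142, -0.0, 0.67]
contact_force: [1.8, -0.3, -0.2]
opening: 0.501
grasp_force: 0.0
```

Call:
play_rows(rows=[{"dp":[0.92,-0.38,-0.03],"turn":[0,0,-0.51],"fingers":0.5},{"dp":[0.92,-0.38,-0.03],"turn":[0,0,-0.51],"fingers":0.5},{"dp":[0.92,-0.38,-0.03],"turn":[0,0,-0.51],"fingers":0.5},{"dp":[0.92,-0.38,-0.03],"turn":[0,0,-0.51],"fingers":0.5},{"dp":[0.92,-0.38,-0.03],"turn":[0,0,-0.51],"fingers":0.5}])

```text
clock: 0.98
eef_pos: [446.0, -235.8, 243.3]
tcp_rot: [3.141, -0.0, 0.937]
contact_force: [0.5, 0.6, -0.1]
opening: 0.502
grasp_force: 0.0
```

Call:
play_rows(rows=[{"dp":[0.92,-0.38,-0.03],"turn":[0,0,-0.51],"fingers":0.5},{"dp":[0.92,-0.38,-0.03],"turn":[0,0,-0.51],"fingers":0.5},{"dp":[0.92,-0.38,-0.03],"turn":[0,0,-0.51],"fingers":0.5},{"dp":[0.92,-0.38,-0.03],"turn":[0,0,-0.51],"fingers":0.5},{"dp":[0.92,-0.38,-0.03],"turn":[0,0,-0.51],"fingers":0.5}])

```text
clock: 1.4
eef_pos: [472.7, -39.0, 249.3]
tcp_rot: [3.141, -0.0, 1.204]
contact_force: [1.0, -0.4, 0.5]
opening: 0.502
grasp_force: 0.0
```

```bash
python3 - <<'E'
from h import *
import pickle
f=r.grab_frame('wrist'); pickle.dump(f,open('W1.pkl','wb')); save('w1.png',f)
p,R=now(); print(r.sense()['clock'],p,R.round(3).tolist(),r.sense()['opening'])
plan(p,R,[423,231,260],toolR([0,0,-1],[0,1,0]))
print(proj(f,[[528,18,91],[423,281,66]]))
E
```

```text
1.45 [472.51112012 -33.18005751 249.46271845] [[0.353, 0.936, 0.0], [0.936, -0.353, 0.004], [0.004, -0.001, -1.0]] 0.49867672827197407
n 8 dp [0.782, -0.32, -0.031] turn [-0.001, -0.004, -0.431]
[[ 348.96195578  119.29250342]
 [ 149.84133776 -103.78449929]]
```

View pics/w1.png

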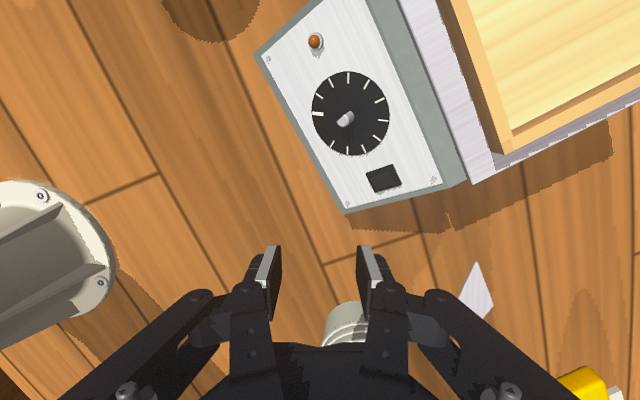

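The wrist view shows the dial at (350,113) with the spindle at about (345,118), and the broad off tick at (318,113).

Call:
play_rows(rows=[{"dp":[0.78,-0.32,-0.03],"turn":[0,0,-0.43],"fingers":0.5},{"dp":[0.78,-0.32,-0.03],"turn":[0,0,-0.43],"fingers":0.5},{"dp":[0.78,-0.32,-0.03],"turn":[0,0,-0.43],"fingers":0.5},{"dp":[0.78,-0.32,-0.03],"turn":[0,0,-0.43],"fingers":0.5}])

```text
clock: 1.78
eef_pos: [460.5, 94.7, 254.1]
tcp_rot: [3.141, -0.0, 1.384]
contact_force: [1.1, 1.0, -0.7]
opening: 0.498
grasp_force: 0.0
```

```bash
python3 - <<'E'
from h import *
import pickle
f=r.grab_frame('wrist'); pickle.dump(f,open('W2.pkl','wb'))
E
```

Call:
play_rows(rows=[{"dp":[0.78,-0.32,-0.03],"turn":[0,0,-0.43],"fingers":0.5},{"dp":[0.78,-0.32,-0.03],"turn":[0,0,-0.43],"fingers":0.5},{"dp":[0.78,-0.32,-0.03],"turn":[0,0,-0.43],"fingers":0.5},{"dp":[0.78,-0.32,-0.03],"turn":[0,0,-0.43],"fingers":0.5}])

```text
clock: 2.17
eef_pos: [424.6, 224.5, 258.9]
tcp_rot: [3.142, -0.0, 1.564]
contact_force: [0.8, 0.6, 0.2]
opening: 0.499
grasp_force: 0.0
```

```bash
python3 - <<'E'
from h import *
import pickle
f=r.grab_frame('wrist'); pickle.dump(f,open('W3.pkl','wb'))
W1,W2=[pickle.load(open(n,'rb')) for n in('W1.pkl','W2.pkl')]
o=proj(f,[[423,281,66]])[0]; print(r.sense()['clock'],now()[0],o)
d=proj(W2,[[528,18,91]])[0]; print(d)
def crop(F,c,h,s):
    x,y=np.clip(np.round(c).astype(int),[h,h],[640-h,400-h]); print('crop0',x-h,y-h)
    return cv2.resize(F['pixels'][y-h:y+h,x-h:x+h,::-1],None,fx=s,fy=s,interpolation=cv2.INTER_CUBIC)
a=crop(f,o,100,2); b=crop(W1,(349,113),50,4); 
c=crop(W2,d,50,4) if 0<d[0]<640 and 0<d[1]<400 else b*0
cv2.imwrite('pics/m.png',np.hstack([a,np.vstack([cv2.resize(b,(200,200)),cv2.resize(c,(200,200))])]))
cv2.imwrite('pics/m2.png',np.hstack([b,c]))
E
```

```text
2.2167 [423.13619866 229.00194964 259.16218665] [317.2153115  133.44658536]
[385.68252478 236.84698014]
crop0 217 33
crop0 299 63
crop0 336 187
```

View pics/m.png

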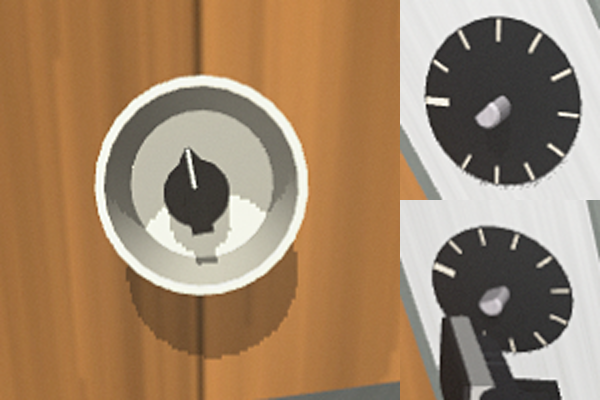

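View pics/m2.png

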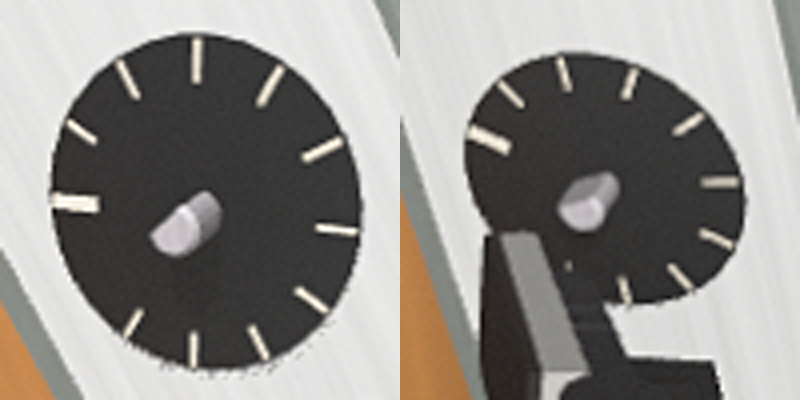

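The tub shows in W3 with the knob's body at about (315,129) px. The white line runs (311,107)→(314,127), so the nose is toward +y. In the dial crops the spindle's flat faces up-left in W1, about 50° clockwise of the broad off tick.

```bash
cat > dial.py <<'E'
from h import *
import pickle
from scipy.optimize import least_squares
F=pickle.load(open('F.pkl','rb'));W1,W2,W3=[pickle.load(open(f'W{i}.pkl','rb')) for i in(1,2,3)]
def frame(yaw,tilt=np.radians(32)):
    # panel z tilts back to -x of machine, +x up slope
    Rz=Ro.from_euler('z',yaw).as_matrix()
    x=Rz@[np.cos(tilt),0,np.sin(tilt)]; z=Rz@[-np.sin(tilt),0,np.cos(tilt)]
    return np.stack([x,np.cross(z,x),z],1)
def outline(f,c,R=60):
    g=cv2.GaussianBlur(cv2.cvtColor(f['pixels'],cv2.COLOR_RGB2GRAY),(3,3),0).astype(float); pts=[]
    for a in np.radians(np.arange(0,360,5)):
        rr=np.arange(8,R,.25); xs=c[0]+rr*np.cos(a); ys=c[1]+rr*np.sin(a)
        v=cv2.remap(g.astype(np.float32),xs.astype(np.float32)[None],ys.astype(np.float32)[None],cv2.INTER_LINEAR)[0]
        k=np.where((v[:-1]<130)&(v[1:]>=130))[0]
        if len(k): pts+= [np.array([xs[j],ys[j]]) for j in k]
    return np.array(pts)
def inl(f,p,yaw,tol):
    th=np.radians(np.arange(0,360,1)); M=frame(yaw)
    q=proj(f,p+44*(np.outer(np.cos(th),M[:,0])+np.outer(np.sin(th),M[:,1])))
    return q
if __name__=='__main__':
    V=[W1,W2,F['side'],F['top']]
    cen=[(349,113),(386,232),(388/1.25,260/1.25),(390/1.25,243/1.25)]
    P=[outline(f,np.array(c),r0) for f,c,r0 in zip(V,cen,(60,60,40,30))]
    x=np.array([528,18,88,.0])+0.
    def dist(f,pts,x):
        q=inl(f,x[:3],x[3],0); d=pts[:,None]-q[None]; n=np.hypot(d[...,0],d[...,1]); return n.min(1)
    for tol in(12,8,5,3,2,1.5):
        S=[p[dist(f,p,x)<tol] for f,p in zip(V,P)]
        x=least_squares(lambda y:np.concatenate([dist(f,s,y) for f,s in zip(V,S)]+[[(y[3])*.1]]),x,loss='soft_l1',diff_step=1e-4,x_scale=[1,1,1,.02]).x
    print('centre,yaw',x,[len(s) for s in S],[round(dist(f,s,x).mean(),2) for f,s in zip(V,S)])
    for i,n in((0,'W1'),(2,'side')):
        S1=S[i];y=least_squares(lambda y:dist(V[i],S1,np.r_[y,x[3]]),x[:3],diff_step=1e-4).x;print(n,'alone',y.round(1))
    # off tick yaw from W1: tick at 150deg
    for f,uv in((W1,(299+77/4,63+204/4)),(W2,(336+(488-400)/4,187+139/4))):
        M=frame(x[3]);o,d=ray(f,uv);t=((x[:3]-o)@M[:,2])/(d@M[:,2]);q=M.T@(o+t*d-x[:3]);print('tick deg',np.degrees(np.arctan2(q[1],q[0])),np.hypot(*q[:2]))
    np.save('dial.npy',x)
    # knob
    g=cv2.cvtColor(W3['pixels'],cv2.COLOR_RGB2GRAY)
    m=np.zeros_like(g);m[100:160,290:340]=(g[100:160,290:340]<60)
    ys,xs=np.nonzero(m);print('black',xs.min(),xs.max(),ys.min(),ys.max())
    ln=np.zeros_like(g);ln[104:131,305:320]=g[104:131,305:320]>110
    for y in range(104,131): print(y,np.nonzero(ln[y])[0], g[y,308:320].tolist() if y%2==0 else '')
    for row in m[100:160,290:340]: print(''.join('#' if v else '.' for v in row))
E
python3 dial.py
```

```text
centre,yaw [5.28501482e+02 2.07127885e+01 8.50619412e+01 1.29066217e-01] [65, 57, 71, 69] [np.float64(0.41), np.float64(0.27), np.float64(0.27), np.float64(0.76)]
W1 alone [528.5  21.3  83.4]
side alone [528.1  20.5  85.6]
tick deg 151.3276606681928 35.574952418735734
tick deg 151.9616827824817 35.984884218720076
black 299 330 108 149
104 [305 306 307 308 309 310 311 312 313 314 315 316 317 318 319] [188, 189, 189, 188, 189, 187, 190, 187, 187, 187, 187, 186]
105 [305 306 307 308 309 310 311 312 313 314 315 316 317 318 319] 
106 [305 306 307 308 309 310 311 312 313 314 315 316 317 318 319] [189, 191, 187, 155, 191, 192, 188, 189, 187, 190, 189, 188]
107 [305 306 307 308 309 310 311 312 313 314 315 316 317 318 319] 
108 [305 306 307 308 309 310 311 313 314 315 316 317 318 319] [181, 111, 255, 253, 50, 130, 196, 192, 187, 187, 189, 187]
109 [305 306 307 308 310 311 314 315 316 317 318 319] 
110 [305 306 307 310 311 312 315 316 317 318 319] [67, 66, 181, 254, 141, 42, 60, 135, 195, 190, 189, 188]
111 [305 306 307 310 311 312 316 317 318 319] 
112 [305 306 310 311 312 317 318 319] [46, 4
[... 3160 characters left out ...]
..........##########.................
.......................##########.................
.......................########...................
........................##........................
..................................................
..................................................
..................................................
..................................................
..................................................
..................................................
..................................................
..................................................
..................................................
..................................................
```

```bash
cat > knob.py <<'E'
from h import *
import pickle,sys
from scipy.optimize import minimize
th=np.radians(np.arange(0,360,6)); c=np.stack([np.cos(th),np.sin(th)],1)*22
body=np.vstack([np.c_[c,0*th],np.c_[c,0*th+21]])
b2=np.array([[-24,7],[21,7],[29,0],[21,-7],[-24,-7]]); bar=np.vstack([np.c_[b2,0*b2[:,0]+21],np.c_[b2,0*b2[:,0]+40]])
S=8
def sil(f,x,box):
    R=Ro.from_euler('z',x[3]).as_matrix(); x0,y0,x1,y1=box; m=np.zeros(((y1-y0)*S,(x1-x0)*S),np.uint8)
    for p in(body,bar):
        q=(proj(f,p@R.T+x[:3])-[x0,y0]+.5)*S
        cv2.fillConvexPoly(m,cv2.convexHull(np.round(q).astype(np.int32)),255)
    return cv2.resize(m,(x1-x0,y1-y0),interpolation=cv2.INTER_AREA)/255.
def mask(f,box,t=75):
    x0,y0,x1,y1=box; g=cv2.cvtColor(f['pixels'],cv2.COLOR_RGB2GRAY)[y0:y1,x0:x1]
    m=(g<t).astype(np.uint8); m=cv2.morphologyEx(m,cv2.MORPH_CLOSE,np.ones((5,5)))
    n,l,st,_=cv2.connectedComponentsWithStats(m); return (l==1+np.argmax(st[1:,4])).astype(float)
def fit(views,x0,zfree):
    M=[mask(f,b) for f,b in views]
    def cost(y):
        x=np.r_[y[:2],(y[2] if zfree else x0[2]),y[-1]/20]
        return sum(np.abs(sil(f,x,b)-m).sum()/m.sum() for (f,b),m in zip(views,M))
    y0=[*x0[:2],*([x0[2]] if zfree else []),x0[3]*20]; k=len(y0)
    sim=np.vstack([y0]+[np.array(y0)+4*np.eye(k)[i] for i in range(k)])
    o=minimize(cost,y0,method='Nelder-Mead',options=dict(initial_simplex=sim,xatol=.02,fatol=1e-4,maxiter=600))
    y=o.x; return np.r_[y[:2],(y[2] if zfree else x0[2]),y[-1]/20],o.fun
E
python3 - <<'E'
from knob import *
W3=pickle.load(open('W3.pkl','rb')); v=(W3,(285,95,345,160))
x=np.r_[atz(W3,(315,129),25)[:2],4,1.4]
a=atz(W3,(310.6,108),44);b=atz(W3,(314.2,127),44);print('line dir',np.arctan2(*(a-b)[1::-1]),a,b)
x,c=fit([v],x,False);print(x,c)
side=pickle.load(open('F.pkl','rb'))['side']; bs=(290,300,340,365)
print('side',fit([(side,bs)],x,False)); x2=fit([v,(side,bs)],x,True);print('both',x2)
x=x2[0]; n=np.array([np.cos(x[3]),np.sin(x[3]),0]); p,R=now()
np.save('knob.npy',x); plan(p,R,[x[0],x[1],130],toolR([0,0,-1],n))
E
```

```text
line dir 1.7518940699968193 [415.07886411 309.88676826  44.        ] [419.21009657 287.32453111  44.        ]
[419.37713276 283.71029772   4.           1.74596229] 0.08766673152171564
side (array([419.28356379, 283.36168256,   4.        ,   1.73304927]), np.float64(0.07882269680696058))
both (array([419.40474617, 282.99603998,   1.81949353,   1.73944556]), np.float64(0.1608147354710347))
n 4 dp [0.337, -0.002, 0.808] turn [-0.001, -0.008, -0.409]
```

Call:
play_rows(rows=[{"dp":[0.34,0,0.81],"turn":[0,0,-0.41],"fingers":0.5},{"dp":[0.34,0,0.81],"turn":[0,0,-0.41],"fingers":0.5},{"dp":[0.34,0,0.81],"turn":[0,0,-0.41],"fingers":0.5},{"dp":[0.34,0,0.81],"turn":[0,0,-0.41],"fingers":0.5},{"dp":[0,0,0],"turn":[0,0,0],"fingers":0.5}])

```text
clock: 2.63
eef_pos: [418.9, 277.0, 124.0]
tcp_rot: [-3.134, 0.003, 1.737]
contact_force: [-1.5, -0.6, 0.4]
opening: 0.499
grasp_force: 0.0
```

```bash
python3 - <<'E'
from knob import *
f=r.grab_frame('wrist'); pickle.dump(f,open('W4.pkl','wb')); x=np.load('knob.npy')
q=proj(f,body@Ro.from_euler('z',x[3]).as_matrix().T+x[:3]); b0=np.floor(q.min(0)-14).astype(int);b1=np.ceil(q.max(0)+14).astype(int)
b=(*np.maximum(b0,0),*np.minimum(b1,[640,400])); print(b)
save('w4.png',f,s=1)
x[2]=4
y,c=fit([(f,b)],x,False);print(y,c);y3=fit([(f,b),(pickle.load(open('W3.pkl','rb')),(285,95,345,160))],x,True);print(y3)
p,R=now();print(p,r.sense()['clock']);n=[np.cos(y[3]),np.sin(y[3]),0]
plan(p,R,[y[0],y[1],30],toolR([0,0,-1],n))
E
```

```text
(np.int64(283), np.int64(155), np.int64(360), np.int64(234))
[418.98190059 284.23156501   4.           1.7435817 ] 0.08582270705149163
(array([419.53122036, 282.82531248,  -2.28094592,   1.75712061]), np.float64(0.12292505381346866))
[419.96494622 276.7080851  126.54804933] 2.6833
n 3 dp [0.065, 0.006, 0.804] turn [-0.019, 0.008, -0.028]
```

View pics/w4.png

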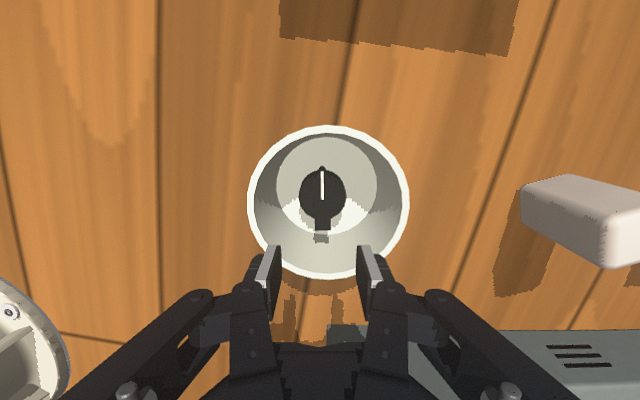

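W4 shows the knob at (322,195), with the white line straight up between the fingers and aligned with tool x.

Call:
play_rows(rows=[{"dp":[0.06,0,0.8],"turn":[0,0,0],"fingers":0.5},{"dp":[0.06,0,0.8],"turn":[0,0,0],"fingers":0.5},{"dp":[0.06,0,0.4],"turn":[0,0,0],"fingers":0.5},{"dp":[0,0,0.4],"turn":[0,0,0],"fingers":0.5},{"dp":[0,0,0],"turn":[0,0,0],"fingers":0.5}])

```text
clock: 3.1
eef_pos: [420.6, 283.5, 32.5]
tcp_rot: [-3.14, 0.001, 1.732]
contact_force: [-1.4, -0.9, -0.3]
opening: 0.504
grasp_force: 0.0
```

Call:
play_rows(force=40, rows=[{"dp":[0,0,0],"turn":[0,0,0],"fingers":0.5},{"dp":[0,0,0],"turn":[0,0,0],"fingers":0.75},{"dp":[0,0,0],"turn":[0,0,0],"fingers":0.95},{"dp":[0,0,0],"turn":[0,0,0],"fingers":1},{"dp":[0,0,0],"turn":[0,0,0],"fingers":1}])

```text
clock: 3.52
eef_pos: [421.9, 285.0, 34.9]
tcp_rot: [3.139, -0.001, 1.734]
contact_force: [-1.5, -1.4, 9.3]
opening: 0.145
grasp_force: 41.7
```

Call:
play_rows(rows=[{"dp":[0,0,0],"turn":[0,0,0],"fingers":1},{"dp":[0,0,0],"turn":[0,0,0],"fingers":1}])

```text
clock: 3.68
eef_pos: [421.9, 285.0, 34.9]
tcp_rot: [3.139, -0.001, 1.734]
contact_force: [-0.8, -1.2, 8.7]
opening: 0.148
grasp_force: 41.7
```

```bash
python3 - <<'E'
from h import *
f=r.grab_frame('wrist'); g=r.grab_frame('side')
a=cv2.resize(f['pixels'][110:400,200:450],None,fx=1.6,fy=1.6,interpolation=cv2.INTER_CUBIC)
b=cv2.resize(g['pixels'][260:390,250:380],(390,390),interpolation=cv2.INTER_CUBIC)
m=np.zeros((464,790,3),np.uint8);m[:464,:400]=a;m[:390,400:]=b
save('w5.png',{'pixels':m}); print(r.sense())
E
```

```text
{'clock': 3.7833, 'qpos': array([ 5.91252143e-01,  4.57550654e-01,  2.02282588e+00, -2.77698566e-04,
        6.58804580e-01,  4.28478677e-01]), 'qvel': array([-0.00016858,  0.00130503,  0.00338757, -0.00014933,  0.00187204,
        0.00283804]), 'joint_efforts': array([ 4.08115564e-01, -5.00580490e+01, -1.94592726e+01,  1.82334124e-01,
       -4.74738646e-01, -1.40277244e-02]), 'eef_pos': array([421.91745118, 284.99952308,  34.9168193 ]), 'tcp_rot': array([ 3.13932828e+00, -8.46845247e-04,  1.73379013e+00]), 'contact_force': array([-0.71095377, -1.84209063,  9.11792855]), 'wrist_torque': array([-0.28917462,  0.07135472, -0.00902891]), 'grasp_force': 41.70121192932129, 'opening': 0.15200805025097217}
```

View pics/w5.png

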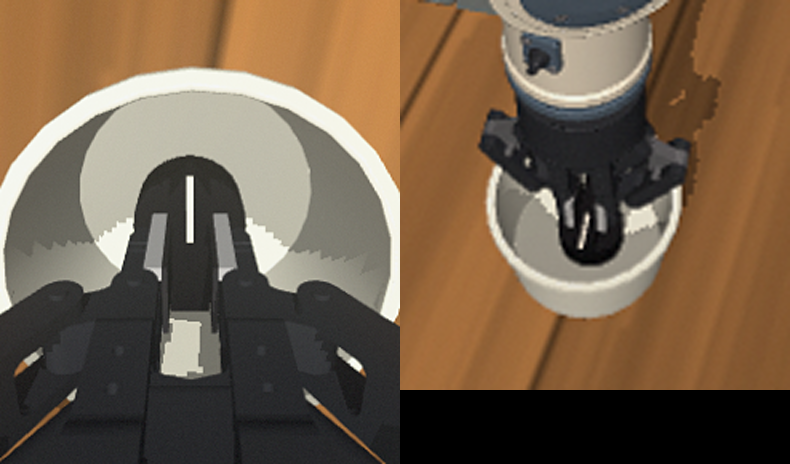

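The side and wrist crops show the bar gripped between the pads, with the white line centred and aligned. Next I lift.

Call:
play_rows(rows=[{"dp":[0,0,-0.2],"turn":[0,0,0],"fingers":1},{"dp":[0,0,-0.4],"turn":[0,0,0],"fingers":1},{"dp":[0,0,-0.8],"turn":[0,0,0],"fingers":1},{"dp":[0,0,-0.9],"turn":[0,0,0],"fingers":1},{"dp":[0,0,-0.9],"turn":[0,0,0],"fingers":1}])

```text
clock: 4.2
eef_pos: [420.4, 284.2, 163.3]
tcp_rot: [-3.141, 0.0, 1.734]
contact_force: [1.8, -0.1, -0.3]
opening: 0.149
grasp_force: 40.6
```

Call:
play_rows(rows=[{"dp":[0,0,-0.8],"turn":[0,0,0],"fingers":1},{"dp":[0,0,0],"turn":[0,0,0],"fingers":1},{"dp":[0,0,0],"turn":[0,0,0],"fingers":1}])

```text
clock: 4.45
eef_pos: [422.0, 285.2, 196.1]
tcp_rot: [3.137, -0.002, 1.734]
contact_force: [-0.0, -0.4, -1.9]
opening: 0.148
grasp_force: 40.6
```

```bash
cat > pre.py <<'E'
from dial import *
x=np.load('dial.npy'); x[3]=.15; x[2]=86; M=frame(x[3])
tip=x[:3]+16*M[:,2]
for f,a,b in((W1,(299+152/4,63+238/4),(299+193/4,63+206/4)),(W2,(336+159/4,187+205/4),(336+195/4,187+222/4))):
    q=[]
    for uv in(a,b):
        o,d=ray(f,uv);t=((tip-o)@M[:,2])/(d@M[:,2]);q.append(M.T@(o+t*d-tip))
    e=q[1]-q[0];print('tip pts',np.round(q,1).tolist(),'chord normals deg',np.degrees(np.arctan2(e[0],-e[1])),np.degrees(np.arctan2(-e[0],e[1])))
E
python3 - <<'E'
from pre import *
f=r.grab_frame('wrist');s=r.grab_frame('side');pickle.dump((f,s),open('W6.pkl','wb'))
p,R=now();print(p,r.sense()['clock'],r.sense()['contact_force'])
# knob expected in tool frame
a=np.radians(97);nose=M[:,0]*np.cos(a)+M[:,1]*np.sin(a);T=toolR(-M[:,2],nose)
tgt=x[:3]+M[:,2]*100-nose*80; print('tgt',tgt); plan(p,R,tgt,T)
# knob position in the hand: line ends in wrist view
g=cv2.cvtColor(f['pixels'],cv2.COLOR_RGB2GRAY); sub=g[190:275,300:345]; ys,xs=np.nonzero(sub>200); ys+=190;xs+=300
print('line',ys.min(),ys.max(),xs[ys==ys.min()],xs[ys==ys.max()])
for dz in (15,21,25):
    P=[p+R@np.array([k,0,-19+ (dz-21)]) for k in(-5,0,26.6,29)]; print(dz,proj(f,P).round(1).tolist())
E
```

```text
tip pts [[-5.9, 1.0, -0.0], [8.5, 3.2, -0.0]] chord normals deg 98.68134859920308 -81.31865140079694
tip pts [[-5.4, 2.6, -0.0], [4.3, -3.5, 0.0]] chord normals deg 57.68383430854002 -122.31616569145999
[420.44977197 284.1889098  193.17510449] 4.55 [-0.37452344  0.89468139 -0.53878083]
tgt [496.14578037 -64.48273308 175.97128264]
n 10 dp [-0.891, -0.01, 0.066] turn [-0.533, -0.036, -0.101]
line 190 261 [300 301 302 303 304 305 306 307 308 309 310 311 312 313 314 315 316 317
 318 319 320 321 322 323 324 325 326 327 328 329 330 331 332 333 334 335
 336 337 338 339 340 341 342 343 344] [317 318 319]
15 [[316.4, 290.5], [316.3, 282.1], [316.2, 233.5], [316.1, 228.7]]
21 [[316.4, 283.6], [316.3, 275.4], [316.2, 228.4], [316.2, 223.9]]
25 [[316.4, 279.3], [316.4, 271.3], [316.2, 225.3], [316.2, 220.8]]
```

Call:
play_rows(rows=[{"dp":[-0.89,-0.01,0.07],"turn":[-0.53,-0.04,-0.1],"fingers":1},{"dp":[-0.89,-0.01,0.07],"turn":[-0.53,-0.04,-0.1],"fingers":1},{"dp":[-0.89,-0.01,0.07],"turn":[-0.53,-0.04,-0.1],"fingers":1},{"dp":[-0.89,-0.01,0.07],"turn":[-0.53,-0.04,-0.1],"fingers":1},{"dp":[-0.89,-0.01,0.07],"turn":[-0.53,-0.04,-0.1],"fingers":1}])

```text
clock: 4.97
eef_pos: [451.6, 107.7, 179.4]
tcp_rot: [2.865, 0.029, 1.784]
contact_force: [1.3, -0.1, -0.6]
opening: 0.15
grasp_force: 40.6
```

Call:
play_rows(rows=[{"dp":[-0.89,-0.01,0.07],"turn":[-0.53,-0.04,-0.1],"fingers":1},{"dp":[-0.89,-0.01,0.07],"turn":[-0.53,-0.04,-0.1],"fingers":1},{"dp":[-0.89,-0.01,0.07],"turn":[-0.53,-0.04,-0.1],"fingers":1},{"dp":[-0.89,-0.01,0.07],"turn":[-0.53,-0.04,-0.1],"fingers":1},{"dp":[-0.89,-0.01,0.07],"turn":[-0.53,-0.04,-0.1],"fingers":1}])

```text
clock: 5.38
eef_pos: [484.7, -22.4, 173.0]
tcp_rot: [2.655, 0.047, 1.819]
contact_force: [0.3, 1.4, -0.4]
opening: 0.144
grasp_force: 40.6
```

Call:
play_rows(rows=[{"dp":[0,0,0],"turn":[0,0,0],"fingers":1},{"dp":[0,0,0],"turn":[0,0,0],"fingers":1}])

```text
clock: 5.55
eef_pos: [484.6, -21.5, 173.0]
tcp_rot: [2.658, 0.045, 1.817]
contact_force: [0.1, 0.4, 0.3]
opening: 0.146
grasp_force: 40.6
```

```bash
python3 - <<'E'
from h import *
import pickle
f=r.grab_frame('wrist');s=r.grab_frame('side');p,R=now();pickle.dump((f,s,p,R),open('W7.pkl','wb'))
print(p,R.round(3).tolist(),r.sense()['clock'])
d=np.load('dial.npy');print(proj(f,[d[:3]]),proj(s,[d[:3]]),proj(s,[p]))
save('w7.png',f,(190,0,450,290),2)
E
```

```text
[485.28002961 -20.25963598 173.731422  ] [[-0.246, 0.852, 0.462], [0.968, 0.239, 0.076], [-0.045, 0.466, -0.884]] 5.65
[[327.05527545 166.9314472 ]] [[308.76636265 208.49007799]] [[331.55064795 173.73639875]]
```

View pics/w7.png

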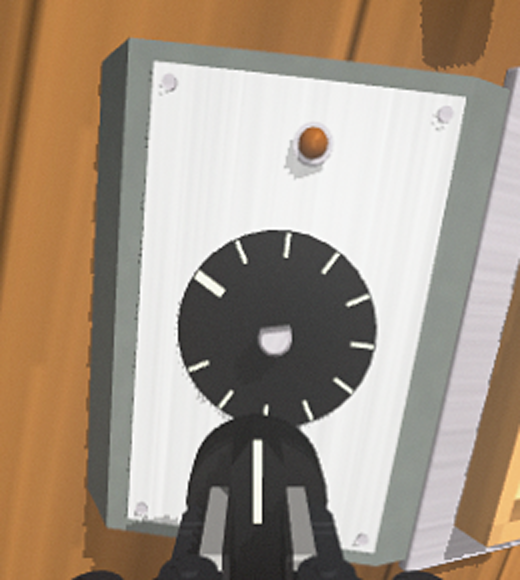

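W7 view: the dial is at crop (277,328), with the D spindle tip at (275,340) and its flat facing up. The knob's white line runs (258,523)→(258,440), so the nose is nearly aligned with the flat already. Next I fit the dial and the pose in the hand precisely.

```bash
cat > hand.py <<'E'
from dial import *
from knob import body,bar
f,s,p,R=pickle.load(open('W7.pkl','rb'))
g=cv2.cvtColor(f['pixels'],cv2.COLOR_RGB2GRAY)
# dial refit
x=np.load('dial.npy'); V=[W1,W2,F['side'],f]
P=[outline(v,proj(v,x[:3])[0],R0) for v,R0 in zip(V,(60,60,40,65))]
def dist(f,pts,x):
    q=inl(f,x[:3],x[3],0);d=pts[:,None]-q[None];return np.hypot(d[...,0],d[...,1]).min(1)
def go(ids,x,tols=(4,3,2,1.5)):
    for tol in tols:
        S=[P[i][dist(V[i],P[i],x)<tol] for i in ids]
        x=least_squares(lambda y:np.concatenate([dist(V[i],q,y) for i,q in zip(ids,S)]),x,loss='soft_l1',diff_step=1e-4,x_scale=[1,1,1,.02]).x
    return x
xa=go([0,1,2,3],x);print('all',xa.round(3));x7=go([3],xa);print('W7',x7.round(3))
def on(f,uv,c,M):
    o,d=ray(f,uv);t=((c-o)@M[:,2])/(d@M[:,2]);return M.T@(o+t*d-c)
C=lambda u:(190+u[0]/2-.25,u[1]/2-.25)
for nm,y in(('all',xa),('W7',x7)):
    y=y.copy();M=frame(y[3]);k=on(f,C((209,283)),y[:3],M);off=np.arctan2(k[1],k[0]);dy=off-np.radians(150)
    M=frame(y[3]+dy);c=y[:3]
    a,b=[on(f,C(u),c+16*M[:,2],M) for u in((259,331),(291,327))];e=b-a
    print(nm,'yaw',y[3]+dy,'tip chord',a.round(1),b.round(1),'normal deg',np.degrees(np.arctan2(e[0],-e[1])))
    print(' tool in panel: x dir deg',np.degrees(np.arctan2(*(M.T@R[:,0])[1::-1])),'tilt z',(M.T@R[:,2]).round(3),'tcp',(M.T@(p-c)).round(1))
# knob in hand
L=[];
for row in range(214,252,2):
    v=g[row].astype(float); i=319
    l=[k for k in range(270,300) if v[k]>=110>v[k+1]]; rr=[k for k in range(335,375) if v[k]<110<=v[k+1]]
    print(row,l,rr,[k for k in range(305,330) if v[k]>150])
for col in(300,305,335,340): print(col,g[200:225,col].tolist())
print('col319',g[214:224,319].tolist(),g[256:266,319].tolist())
E
python3 hand.py
```

```text
all [5.28421e+02 2.08800e+01 8.51820e+01 1.25000e-01]
W7 [5.29819e+02 2.09080e+01 8.32770e+01 1.30000e-01]
all yaw 0.12377974649746783 tip chord [-6.3  3.   0. ] [ 6.5  6.4 -0. ] normal deg 105.18410172121573
 tool in panel: x dir deg 97.46405116673056 tilt z [-0.072  0.018 -0.997] tcp [  6.3 -35.5 100.5]
W7 yaw 0.13299378425774952 tip chord [-6.6  2.9 -0. ] [6.4 6.3 0. ] normal deg 104.74703132733957
 tool in panel: x dir deg 97.01545217564201 tilt z [-0.072  0.014 -0.997] tcp [  5.9 -34.9 103. ]
214 [296] [338] []
216 [294] [340] []
218 [292] [342] []
220 [291] [344] [317, 318, 319, 320]
222 [290] [345] [317, 318, 319, 320]
224 [288] [346] [317, 318, 319, 320]
226 [288] [347] [317, 318, 319, 320]
228 [287] [348] [317, 318, 319, 320]
230 [286] [348] [317, 318, 319, 320]
232 [286] [349] [317, 318, 319, 320]
234 [285] [349] [317, 318, 319, 320]
236 [285] [350] [317, 318, 319, 320]
238 [284] [351] [317, 318, 319, 320]
240 [284] [351] [317, 318, 319, 320]
242 [283] [352] [317, 318, 319, 320]
244 [283] [352] [317, 318, 319, 320]
246 [283] [352] [317, 318, 319, 320]
248 [282] [352] [317, 318, 319, 320]
250 [282] [353] [317, 318, 319, 320]
300 [95, 184, 244, 229, 122, 175, 228, 216, 237, 237, 244, 221, 97, 37, 45, 50, 45, 47, 49, 48, 49, 52, 53, 50, 57]
305 [51, 58, 61, 57, 57, 59, 58, 67, 188, 211, 33, 43, 50, 50, 46, 46, 48, 46, 51, 52, 48, 53, 55, 52, 53]
335 [56, 60, 62, 57, 58, 56, 58, 61, 58, 57, 59, 59, 53, 46, 50, 50, 49, 47, 49, 48, 51, 54, 55, 54, 56]
340 [65, 65, 50, 53, 57, 59, 58, 56, 55, 58, 57, 50, 124, 192, 197, 141, 60, 44, 46, 49, 47, 48, 52, 54, 56]
col319 [46, 46, 45, 46, 45, 94, 211, 251, 247, 246] [245, 245, 245, 245, 251, 201, 41, 46, 45, 48]
```

```bash
cat > hand2.py <<'E'
from h import *
from knob import body,bar
import pickle
from scipy.optimize import least_squares
f,s,p,R=pickle.load(open('W7.pkl','rb'));g=cv2.cvtColor(f['pixels'],cv2.COLOR_RGB2GRAY)
pts=[]
for row in range(216,252,2):
    v=g[row].astype(float)
    l=[k for k in range(270,300) if v[k]>=110>v[k+1]][-1]; q=[k for k in range(335,375) if v[k]<110<=v[k+1]][0]
    pts+=[(l+(v[l]-110)/(v[l]-v[l+1]),row),(q+(110-v[q])/(v[q+1]-v[q]),row)]
pts=np.array(pts+[(300,211.9),(305,209.5)],float)
def hull(x):
    Rk=R@np.diag([1,-1,-1.])@Ro.from_euler('z',x[3]).as_matrix(); o=p+R@x[:3]
    return Rk,o
def res(x,full=True):
    Rk,o=hull(x); out=[]
    H=cv2.convexHull(proj(f,body@Rk.T+o).astype(np.float32))
    out+=[cv2.pointPolygonTest(H,(float(u),float(v)),True) for u,v in pts]
    a,b=proj(f,np.array([[x[4],0,40],[x[5],0,40]])@Rk.T+o)
    out+=[3*(a[0]-318.5),3*(a[1]-219.0),3*(b[0]-318.5),3*(b[1]-261.3)]
    return np.array(out+[(x[4]-x[5]-24)*1,(x[4]-27.)*.5])
for z0 in(22,30):
    o=least_squares(res,[0,0,z0,0,27,3],diff_step=1e-4,x_scale=[1,1,1,.02,1,1]);print(o.x.round(3),o.cost.round(2),np.abs(o.fun).max().round(2))
x=o.x; np.save('hand.npy',x)
print('fixed z:')
for z in(21,24,27,30):
    o=least_squares(lambda y:res(np.r_[y[:2],z,y[2:]]),[0,0,0,27,3],diff_step=1e-4);print(z,o.x.round(2),o.cost.round(2))
print('spindle patch');print(g[158:182,312:344])
E
python3 hand2.py
```

```text
[-3.4250e+00 -2.5710e+00  3.4738e+01 -1.6000e-02  2.8964e+01  3.8250e+00] 3.7 1.67
[-3.4340e+00 -2.5700e+00  3.4792e+01 -1.6000e-02  2.8949e+01  3.8010e+00] 3.7 1.67
fixed z:
21 [-5.600e-01 -2.540e+00 -2.000e-02  3.156e+01  8.820e+00] 39.52
24 [-1.19e+00 -2.55e+00 -2.00e-02  3.10e+01  7.72e+00] 25.97
27 [-1.89e+00 -2.56e+00 -2.00e-02  3.05e+01  6.70e+00] 15.5
30 [-2.490e+00 -2.580e+00 -2.000e-02  2.991e+01  5.590e+00] 8.31
spindle patch
[[ 63  60  61  60  63  60  62  60  61  59  60  58  60  60  61  58  62  60
   60  61  60  62  61  60  61  61  61  61  60  61  63  64]
 [ 63  60  59  61  60  61  63  58  60  60  60  61  59  61  60  60  63  60
   62  61  63  60  63  62  59  62  61  61  63  62  65  64]
 [ 59  63  60  57  62  61  59  59  60  60  61  62  57  62  59  58  60  59
   59  61  58  61  60  60  61  59  61  61  63  60  62  61]
 [ 62  64  60  62  60  59  59  61  59  61  58  60  60  59  59  56  59  58
   58  58  59  56  58  61  62  61  59  61  62  60  61  61]
 [ 62  63  62  59  58  61  59  58  59  57  57  58  56  56  58  59  64  74
   74  77  89  88  98  56  60  62  61  61  62  60  60
[... 1833 characters left out ...]
8  57  59  62  61  58  61  61  60]
 [ 55  53  53  52  54  54  53  57  53  53  52  77 101 101 100 102 103 112
  112  75  52  58  58  60  58  61  57  59  58  60  60  60]
 [ 53  52  56  52  55  55  55  52  54  51  53  49  53  58  58  73  72  60
   54  56  51  57  59  57  57  57  61  57  56  59  57  60]
 [ 55  55  52  53  53  55  56  51  51  50  52  51  55  53  54  51  57  56
   58  60  60  57  61  59  58  57  60  59  60  59  60  59]
 [ 55  53  53  52  52  54  52  54  53  54  54  53  56  54  54  53  59  58
   57  57  60  59  58  58  60  59  60  60  59  57  59  62]
 [ 53  54  55  53  51  55  53  56  54  54  53  53  52  54  51  55  55  59
   56  59  59  58  59  60  58  60  59  58  56  58  58  56]]
```

```bash
cat > tgt.py <<'E'
from h import *
from dial import frame
c=np.array([528.9,20.9,84.6]); yaw=.128; M=frame(yaw)
h=np.array([-3.0,-2.57,33.0]); psi=-.016
def tgt(height,adeg,dx=0,dy=0):
    """TCP pose with the knob origin `height` over the dial, nose at adeg; dx,dy in panel axes"""
    a=np.radians(adeg)+psi; t=M[:,0]*np.cos(a)+M[:,1]*np.sin(a)  # tool x
    T=toolR(-M[:,2],t); return c+M@np.array([dx,dy,height])-T@h,T
E
python3 - <<'E'
from tgt import *
import pickle
f,s,p,R=pickle.load(open('W7.pkl','rb'))
def on(uv,h):
    o,d=ray(f,uv);q=c+h*M[:,2];t=((q-o)@M[:,2])/(d@M[:,2]);return M.T@(o+t*d-q)
a,b=on((321,166.9),16),on((334,165.1),16);e=b-a;print(a,b,np.degrees(np.arctan2(e[0],-e[1])))
a,b=on((320,163.9),0),on((333,161.9),0);e=b-a;print(a,b,np.degrees(np.arctan2(e[0],-e[1])))
print('tip extremes',on((318.7,168),16),on((335.4,168),16),on((328,177.2),16))
p,R=now();print(p,r.sense()['clock'])
for hh in(45,24): P=tgt(hh,105); print(hh,P[0].round(1)); plan(p,R,*P); p,R=P
E
```

```text
[-4.80599140e+00  1.77459105e+00 -2.17603713e-14] [5.65828108e+00 4.73229438e+00 2.44249065e-14] 105.78282672279948
[-6.67648155e+00  1.58336279e+00  2.17603713e-14] [4.47125688e+00 4.90123147e+00 4.17443857e-14] 106.57442977645725
tip extremes [-6.58632582e+00  5.99974349e-01 -3.81916720e-14] [ 7.14465388e+00  2.50368938e+00 -3.90798505e-14] [ 2.12066361e+00 -6.02400213e+00  1.77635684e-15]
[485.28002961 -20.25963598 173.731422  ] 5.65
45 [488.9  19.3 151.7]
n 2 dp [0.482, 0.038, 0.299] turn [-0.323, -0.141, -0.564]
24 [500.   20.7 133.9]
n 1 dp [-0.0, 0.0, 0.525] turn [0.0, 0.0, 0.0]
```

Call:
play_rows(rows=[{"dp":[0.32,0.03,0.2],"turn":[-0.22,-0.1,-0.4],"fingers":1},{"dp":[0.32,0.03,0.2],"turn":[-0.22,-0.1,-0.4],"fingers":1},{"dp":[0.32,0.03,0.2],"turn":[-0.22,-0.1,-0.4],"fingers":1},{"dp":[0,0,0],"turn":[0,0,0],"fingers":1},{"dp":[0,0,0],"turn":[0,0,0],"fingers":1}])

```text
clock: 6.07
eef_pos: [489.2, 20.6, 151.9]
tcp_rot: [2.596, 0.134, 1.917]
contact_force: [-0.4, 0.0, -0.5]
opening: 0.15
grasp_force: 40.6
```

```bash
cat > chk.py <<'E'
from tgt import *
import sys
p,R=now();st=r.sense()
def rep():
    T=M.T@R; o=M.T@(p+R@h-c)
    print('t',st['clock'],'knob in panel',o.round(2),'nose',np.degrees(np.arctan2(T[1,0],T[0,0])-psi).round(2),'tilt',T[:2,2].round(3),'F panel',(M.T@st['contact_force']).round(1),'T',(M.T@st['wrist_torque']).round(2),'open',round(st['opening'],3),'q6',st['qpos'][5].round(2))
if __name__=='__main__':
    rep()
    if len(sys.argv)>1:
        hh,a=map(float,sys.argv[1:3]); plan(p,R,*tgt(hh,a))
E
python3 chk.py 26 106
```

```text
t 6.0667 knob in panel [ 0.58  1.23 44.91] nose 105.58 tilt [0.002 0.001] F panel [-0.6  0.1 -0.2] T [-0.04  0.3   0.01] open 0.15 q6 -0.89
n 1 dp [-0.026, -0.022, 0.473] turn [0.021, -0.004, -0.07]
```

Call:
play_rows(rows=[{"dp":[-0.03,-0.02,0.25],"turn":[0,0,-0.07],"fingers":1},{"dp":[0,0,0.25],"turn":[0,0,0],"fingers":1},{"dp":[0,0,0],"turn":[0,0,0],"fingers":1}])

```text
clock: 6.32
eef_pos: [501.5, 19.1, 135.3]
tcp_rot: [2.594, 0.139, 1.92]
contact_force: [-0.5, -0.4, -0.5]
opening: 0.15
grasp_force: 40.6
```

```bash
python3 chk.py 12 106
```

```text
t 6.3167 knob in panel [ 2.02 -1.91 24.53] nose 105.85 tilt [ 0.004 -0.001] F panel [-0.7 -0.3 -0.1] T [-0.04  0.37  0.  ] open 0.15 q6 -1.16
n 1 dp [0.059, -0.035, 0.313] turn [0.039, 0.017, -0.024]
```

Call:
play_rows(rows=[{"dp":[0,0,0.06],"turn":[0,0,0],"fingers":1},{"dp":[0,0,0.06],"turn":[0,0,0],"fingers":1},{"dp":[0,0,0.06],"turn":[0,0,0],"fingers":1},{"dp":[0,0,0],"turn":[0,0,0],"fingers":1}])

```text
clock: 6.65
eef_pos: [504.8, 19.4, 129.9]
tcp_rot: [2.594, 0.139, 1.921]
contact_force: [-0.3, 0.4, -0.5]
opening: 0.148
grasp_force: 40.6
```

```bash
python3 chk.py 12 106
```

```text
t 6.65 knob in panel [ 2.03 -1.98 18.19] nose 105.88 tilt [ 0.005 -0.001] F panel [-0.5  0.5 -0.3] T [-0.    0.35 -0.  ] open 0.148 q6 -1.28
n 1 dp [0.06, -0.033, 0.155] turn [0.045, 0.019, -0.02]
```

Call:
play_rows(rows=[{"dp":[0,0,0.06],"turn":[0,0,0],"fingers":1},{"dp":[0,0,0.06],"turn":[0,0,0],"fingers":1},{"dp":[0,0,0],"turn":[0,0,0],"fingers":1}])

```text
clock: 6.9
eef_pos: [506.4, 19.8, 125.4]
tcp_rot: [2.595, 0.139, 1.921]
contact_force: [-1.0, -0.8, -2.9]
opening: 0.148
grasp_force: 40.4
```

```bash
python3 chk.py 12 106
```

```text
t 6.9 knob in panel [ 1.02 -1.79 13.47] nose 105.89 tilt [ 0.004 -0.   ] F panel [-2.5 -0.6 -1.9] T [-0.15  0.73 -0.09] open 0.148 q6 -1.38
n 1 dp [0.049, -0.01, 0.037] turn [0.036, 0.014, -0.019]
```

```bash
python3 - <<'E'
from chk import *
rep(); print(st['qpos'].round(3))
f=r.grab_frame('wrist'); g=r.grab_frame('side')
import pickle;pickle.dump((f,g,p,R),open('W8.pkl','wb'))
a=cv2.resize(f['pixels'][130:300,230:410],None,fx=2.2,fy=2.2,interpolation=cv2.INTER_CUBIC)
b=cv2.resize(g['pixels'][150:250,260:360],(400,400),interpolation=cv2.INTER_CUBIC)
m=np.zeros((400,796,3),np.uint8);m[:374,:396]=a;m[:,396:]=b
save('w8.png',{'pixels':m})
E
```

```text
t 6.9 knob in panel [ 1.02 -1.79 13.47] nose 105.89 tilt [ 0.004 -0.   ] F panel [-2.5 -0.6 -1.9] T [-0.15  0.73 -0.09] open 0.148 q6 -1.38
[-0.015  0.162  2.373  1.     0.09  -1.38 ]
```

View pics/w8.png

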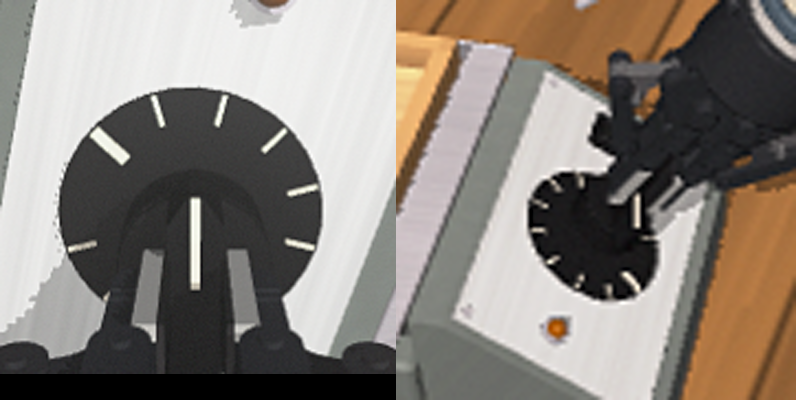

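The wrist and side crops show the knob over the dial centre, slightly off it, with forces small. I continue gently with a small correction.

Call:
play_rows(rows=[{"dp":[0.02,0,0],"turn":[0,0,0],"fingers":1},{"dp":[0.02,0,0],"turn":[0,0,0],"fingers":1},{"dp":[0,0,0.05],"turn":[0,0,0],"fingers":1},{"dp":[0,0,0],"turn":[0,0,0],"fingers":1}])

```text
clock: 7.33
eef_pos: [507.2, 20.8, 123.2]
tcp_rot: [2.595, 0.141, 1.92]
contact_force: [-2.0, -3.4, -3.9]
opening: 0.142
grasp_force: 40.4
```

```bash
python3 chk.py 8 106
```

```text
t 7.3333 knob in panel [ 0.6  -0.96 11.17] nose 105.92 tilt [ 0.004 -0.003] F panel [-4.1 -3.1 -2.1] T [-0.77  1.01  0.01] open 0.142 q6 -1.43
n 1 dp [0.024, -0.006, 0.079] turn [0.035, 0.034, -0.014]
```

Call:
play_rows(rows=[{"dp":[0,0,0.06],"turn":[0,0,0],"fingers":1},{"dp":[0,0,0.06],"turn":[0,0,0],"fingers":1},{"dp":[0,0,0],"turn":[0,0,0],"fingers":1}])

```text
clock: 7.58
eef_pos: [509.7, 21.0, 119.0]
tcp_rot: [2.595, 0.141, 1.92]
contact_force: [-2.5, -4.0, -2.8]
opening: 0.151
grasp_force: 40.5
```

```bash
python3 chk.py 4 106
```

```text
t 7.5833 knob in panel [ 0.5  -1.08  6.29] nose 105.9 tilt [ 0.004 -0.003] F panel [-4.  -3.6 -0.8] T [-0.79  0.99 -0.  ] open 0.151 q6 -1.56
n 1 dp [0.026, -0.003, 0.057] turn [0.032, 0.036, -0.016]
```

Call:
play_rows(rows=[{"dp":[-0.02,0,0.05],"turn":[0,0,0],"fingers":1},{"dp":[0,-0.02,0.05],"turn":[0,0,0],"fingers":1},{"dp":[0,0,0.05],"turn":[0,0,0],"fingers":1},{"dp":[0,0,0],"turn":[0,0,0],"fingers":1}])

```text
clock: 7.92
eef_pos: [512.7, 20.7, 114.1]
tcp_rot: [2.594, 0.14, 1.92]
contact_force: [-4.8, -1.5, 2.4]
opening: 0.15
grasp_force: 41.2
```

```bash
python3 chk.py 0 106
```

```text
t 7.9167 knob in panel [ 0.45 -1.78  0.53] nose 105.91 tilt [ 0.005 -0.002] F panel [-2.9 -0.8  4.7] T [-0.13  0.74  0.03] open 0.15 q6 -1.76
n 1 dp [0.043, 0.004, 0.013] turn [0.04, 0.032, -0.015]
```

Call:
play_rows(rows=[{"dp":[0,0,0.06],"turn":[0,0,0],"fingers":1},{"dp":[0,0,0.06],"turn":[0,0,0],"fingers":1},{"dp":[0,0,0],"turn":[0,0,0],"fingers":1}])

```text
clock: 8.17
eef_pos: [514.4, 20.9, 110.9]
tcp_rot: [2.593, 0.141, 1.92]
contact_force: [-24.1, -5.0, 30.4]
opening: 0.148
grasp_force: 51.3
```

```bash
python3 chk.py 0 106
```

```text
t 8.1667 knob in panel [ 0.28 -1.83 -3.08] nose 105.91 tilt [ 0.006 -0.003] F panel [-4.7 -1.9 38.8] T [-0.25  1.06  0.02] open 0.148 q6 -1.92
n 1 dp [0.042, 0.01, -0.077] turn [0.05, 0.039, -0.014]
```

```bash
python3 - <<'E'
from chk import *
import pickle
print(st['qpos'].round(3))
f=r.grab_frame('wrist');g=cv2.cvtColor(f['pixels'],cv2.COLOR_RGB2GRAY);pickle.dump((f,p,R),open('W9.pkl','wb'))
f8=pickle.load(open('W8.pkl','rb'))[0];f7=pickle.load(open('W7.pkl','rb'))[0]
for n,F in(('7',f7),('8',f8),('9',f)):
    G=cv2.cvtColor(F['pixels'],cv2.COLOR_RGB2GRAY); print(n,G[214:224,319].tolist(),G[257:265,319].tolist(),G[240,312:326].tolist())
E
```

```text
[-0.009  0.209  2.369  1.54   0.071 -1.918]
7 [46, 46, 45, 46, 45, 94, 211, 251, 247, 246] [245, 245, 245, 251, 201, 41, 46, 45] [53, 52, 53, 46, 126, 253, 245, 246, 245, 39, 53, 54, 56, 55]
8 [46, 44, 44, 41, 41, 87, 202, 248, 242, 242] [244, 225, 187, 195, 143, 29, 39, 42] [48, 49, 49, 40, 121, 249, 240, 242, 240, 32, 48, 49, 46, 46]
9 [45, 44, 44, 41, 40, 42, 42, 40, 85, 196] [237, 239, 219, 177, 180, 183, 187, 169] [48, 45, 46, 52, 138, 245, 237, 240, 237, 33, 43, 47, 42, 45]
```

The knob has bottomed: the push rose to 39 N and the bar then slid about 3.5 mm in the pads. I ease off, hold, and check.

Call:
play_rows(rows=[{"dp":[0,0,-0.03],"turn":[0,0,0],"fingers":1},{"dp":[0,0,0],"turn":[0,0,0],"fingers":1},{"dp":[0,0,0],"turn":[0,0,0],"fingers":1}])

```text
clock: 8.47
eef_pos: [514.4, 21.0, 111.0]
tcp_rot: [2.594, 0.14, 1.921]
contact_force: [-10.5, -2.9, 10.3]
opening: 0.15
grasp_force: 48.1
```

```bash
python3 - <<'E'
from chk import *
rep();print(st['qpos'].round(3))
g=r.grab_frame('side')
import pickle;pickle.dump(g,open('S9.pkl','wb'))
E
```

```text
t 8.4667 knob in panel [ 0.27 -1.69 -3.  ] nose 105.94 tilt [ 0.005 -0.002] F panel [-3.7 -1.5 14.4] T [-0.31  0.86 -0.01] open 0.15 q6 -1.88
[-0.01   0.209  2.368  1.498  0.071 -1.876]
```

Call:
play_rows(rows=[{"dp":[0,0,0],"turn":[0,0,-0.7],"fingers":1},{"dp":[0,0,0],"turn":[0,0,-0.7],"fingers":1},{"dp":[0,0,0],"turn":[0,0,-0.7],"fingers":1},{"dp":[0,0,0],"turn":[0,0,0],"fingers":1}])

```text
clock: 8.85
eef_pos: [513.9, 21.1, 110.7]
tcp_rot: [2.634, 0.253, 2.119]
contact_force: [-10.9, -1.7, 8.7]
opening: 0.146
grasp_force: 48.1
```

```bash
python3 - <<'E'
from chk import *
rep();print(st['qpos'].round(3))
E
```

```text
t 8.85 knob in panel [ 0.54 -1.79 -2.99] nose 118.78 tilt [ 0.004 -0.002] F panel [-4.7 -0.3 13.2] T [-0.16  1.12  0.06] open 0.146 q6 -2.1
[-0.01   0.209  2.369  1.498  0.072 -2.101]
```

Call:
play_rows(rows=[{"dp":[0,0,0],"turn":[0,0,-0.7],"fingers":1},{"dp":[0,0,0],"turn":[0,0,-0.7],"fingers":1},{"dp":[0,0,0],"turn":[0,0,-0.7],"fingers":1},{"dp":[0,0,0],"turn":[0,0,-0.7],"fingers":1},{"dp":[0,0,0],"turn":[0,0,0],"fingers":1}])

```text
clock: 9.27
eef_pos: [513.6, 20.9, 110.5]
tcp_rot: [2.722, 0.385, 2.395]
contact_force: [-12.4, -2.8, 8.6]
opening: 0.151
grasp_force: 48.2
```

Call:
play_rows(rows=[{"dp":[0,0,0],"turn":[0,0,-0.7],"fingers":1},{"dp":[0,0,0],"turn":[0,0,-0.7],"fingers":1},{"dp":[0,0,0],"turn":[0,0,-0.7],"fingers":1},{"dp":[0,0,0],"turn":[0,0,0],"fingers":1}])

```text
clock: 9.6
eef_pos: [513.4, 20.7, 110.4]
tcp_rot: [2.815, 0.466, 2.619]
contact_force: [-12.4, -4.6, 8.8]
opening: 0.147
grasp_force: 48.2
```

```bash
python3 - <<'E'
from chk import *
rep();print(st['qpos'].round(3))
E
```

```text
t 9.6 knob in panel [ 1.86 -2.1  -2.97] nose 148.17 tilt [ 0.003 -0.003] F panel [-6.3 -3.  14.2] T [-0.41  1.35 -0.04] open 0.147 q6 -2.61
[-0.01   0.209  2.37   1.498  0.071 -2.614]
```

Call:
play_rows(rows=[{"dp":[0,0,0],"turn":[0,0,-0.6],"fingers":1},{"dp":[0,0,0],"turn":[0,0,-0.6],"fingers":1},{"dp":[0,0,0],"turn":[0,0,0],"fingers":1}])

```text
clock: 9.85
eef_pos: [513.3, 20.5, 110.3]
tcp_rot: [2.879, 0.502, 2.754]
contact_force: [-13.6, -5.9, 8.1]
opening: 0.15
grasp_force: 48.3
```

```bash
python3 - <<'E'
from chk import *
rep();print(st['qpos'].round(3))
E
```

```text
t 9.85 knob in panel [ 2.19 -2.08 -2.96] nose 155.32 tilt [ 0.003 -0.003] F panel [-7.7 -4.2 14.4] T [-0.53  1.42  0.01] open 0.15 q6 -2.74
[-0.01   0.209  2.37   1.498  0.071 -2.739]
```

Call:
play_rows(rows=[{"dp":[0,0,0],"turn":[0,0,-0.5],"fingers":1},{"dp":[0,0,0],"turn":[0,0,-0.5],"fingers":1},{"dp":[0,0,0],"turn":[0,0,0],"fingers":1}])

```text
clock: 10.1
eef_pos: [513.2, 20.4, 110.3]
tcp_rot: [2.936, 0.526, 2.87]
contact_force: [-14.1, -5.8, 9.8]
opening: 0.146
grasp_force: 48.3
```

```bash
python3 - <<'E'
from chk import *
rep();print(st['qpos'].round(3))
E
```

```text
t 10.1 knob in panel [ 2.43 -2.   -2.95] nose 161.28 tilt [ 0.003 -0.003] F panel [-7.3 -4.  16.1] T [-0.58  1.42 -0.05] open 0.146 q6 -2.84
[-0.01   0.209  2.37   1.498  0.07  -2.843]
```

Call:
play_rows(rows=[{"dp":[0,0,0],"turn":[0,0,-0.5],"fingers":1},{"dp":[0,0,0],"turn":[0,0,-0.3],"fingers":1},{"dp":[0,0,0],"turn":[0,0,0],"fingers":1}])

```text
clock: 10.35
eef_pos: [513.0, 20.3, 110.1]
tcp_rot: [2.984, 0.541, 2.964]
contact_force: [-14.4, -7.6, 9.8]
opening: 0.145
grasp_force: 48.4
```

```bash
python3 - <<'E'
from chk import *
rep();print(st['qpos'].round(3))
E
```

```text
t 10.35 knob in panel [ 2.36 -1.94 -2.94] nose 165.99 tilt [ 0.002 -0.003] F panel [-7.8 -5.7 16.4] T [-0.74  1.7  -0.18] open 0.145 q6 -2.93
[-0.01   0.209  2.37   1.498  0.07  -2.926]
```

Torque about the axis rises at about 163–166°, as expected for the stop plus the D's play. I release and retreat along the axis.

Call:
play_rows(rows=[{"dp":[0,0,0],"turn":[0,0,0.2],"fingers":0.8},{"dp":[0,0,0],"turn":[0,0,0],"fingers":0.6},{"dp":[0,0,0],"turn":[0,0,0],"fingers":0.5},{"dp":[0,0,0],"turn":[0,0,0],"fingers":0.5}])

```text
clock: 10.68
eef_pos: [515.4, 21.3, 111.2]
tcp_rot: [2.969, 0.54, 2.94]
contact_force: [-0.3, -0.4, 1.1]
opening: 0.501
grasp_force: 0.0
```

Call:
play_rows(rows=[{"dp":[0,0,-0.2],"turn":[0,0,0],"fingers":0.5},{"dp":[0,0,-0.3],"turn":[0,0,0],"fingers":0.5},{"dp":[0,0,-0.5],"turn":[0,0,0],"fingers":0.5},{"dp":[0,0,-0.5],"turn":[0,0,0],"fingers":0.5},{"dp":[0,0,-0.5],"turn":[0,0,0],"fingers":0.5}])

```text
clock: 11.1
eef_pos: [488.5, 20.6, 155.2]
tcp_rot: [2.96, 0.539, 2.94]
contact_force: [0.7, 0.6, -0.4]
opening: 0.499
grasp_force: 0.0
```

Call:
play_rows(rows=[{"dp":[0,0,-0.5],"turn":[0,0,0],"fingers":0.5},{"dp":[0,0,-0.5],"turn":[0,0,0],"fingers":0.5},{"dp":[0,0,0],"turn":[0,0,0],"fingers":0.5}])

```text
clock: 11.35
eef_pos: [467.4, 17.5, 191.7]
tcp_rot: [2.959, 0.544, 2.94]
contact_force: [1.2, -0.3, -0.5]
opening: 0.499
grasp_force: 0.0
```

```bash
python3 - <<'E'
from chk import *
rep();print(st['qpos'].round(3))
f=r.grab_frame('wrist'); g=r.grab_frame('side')
import pickle;pickle.dump((f,g,p,R),open('W10.pkl','wb'))
u,v=np.clip(proj(f,[c])[0],[100,100],[540,300]).astype(int);print(u,v,proj(f,[c]),proj(g,[c]))
a=cv2.resize(f['pixels'][v-100:v+100,u-100:u+100],(400,400),interpolation=cv2.INTER_CUBIC)
b=cv2.resize(g['pixels'][158:258,258:358],(400,400),interpolation=cv2.INTER_CUBIC)
save('w10.png',{'pixels':np.hstack([a,b])})
E
```

```text
t 11.35 knob in panel [ 7.26  1.35 90.34] nose 164.82 tilt [0.013 0.007] F panel [ 0.7 -0.4 -1. ] T [-0.    0.27 -0.02] open 0.499 q6 -1.78
[-0.035 -0.064  2.388  0.362  0.27  -1.777]
311 193 [[311.81930407 193.31269631]] [[308.58908593 208.6374666 ]]
```

View pics/w10.png

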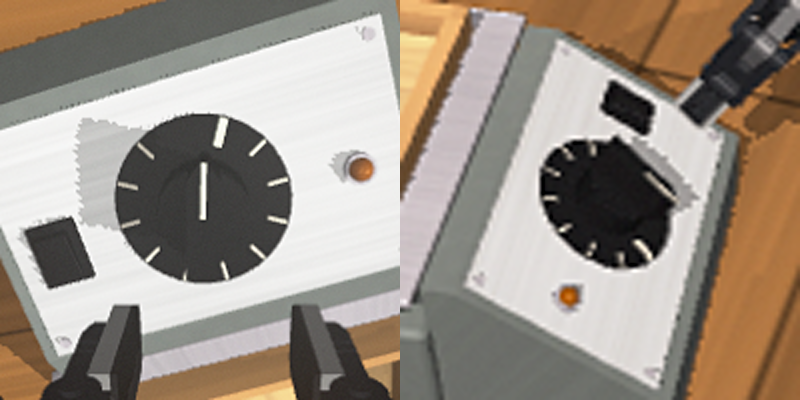

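W10 shows the knob square on the dial, its line at (203,163)–(203,218), nose about 15° past the off tick (D play at the stop). I check its height by triangulating the line ends.

```bash
python3 - <<'E'
from tgt import *
import pickle
f,g,p,R=pickle.load(open('W10.pkl','rb')); C=np.array([528.4,20.9,85.2])
for w,s in(((203,162),(675,199)),((203,220),(645,172))):
    X,e=tri((f,(211+w[0]/2-.25,93+w[1]/2-.25)),(g,(258+(s[0]-400)/4-.4,158+s[1]/4-.4)))
    print((M.T@(X-C)).round(1),np.round(e,1))
E
```

```text
[-26.9   8.6  42.1] [1.1 1.1]
[-3.9  2.  42.6] [0.3 0.3]
```

```bash
python3 -c "
from rig import r
print(r.sign_off())"
```

```text
the job is handed in; nothing more can be done
None
```

I pushed the knob home on the spindle, turned it anticlockwise to the off stop, released it and handed the job in at about 11 s. The judge gave no result back. The fit rests on my own checks: a 39 N push that went no further, the torque rising at the stop, and a measured height about 2 mm above nominal, within camera error.

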